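Fit the gasketed gearcase cover and tighten its wing screws crosswise in two rounds

ROBOT

A 6-joint arm with a two-finger parallel gripper is mounted at the origin on the work surface. World frame = base frame: x ahead of the robot, y to its left, z up, the work surface at z = 0. Lengths are in m, angles in rad, forces in N, time in s.
With the tool pointing down it reaches from about 0.375 to 0.9 m from the base axis. Payload 3.1 kg.
Tool frame: the origin (TCP) lies at the very end of the fingers, on their centre line; the grasp point (between the pads) lies 19 mm behind it (grip_depth is the distance from the TCP to the grasp point, in m); z points along the fingers, y is the line along which they close (so a half turn about z gives the same grasp; the last joint's range is limited). The gripper opens to 85 mm and grips with 20 to 120 N. Pads are 22 mm wide; open, the fingers measure 114 mm over their backs; the gripper's body (76 mm by 85 mm) begins 54 mm behind the grasp point. The pads swing forward as they close: fully open they stand 13 mm farther back than shut.
Start: joints at [-1.482, 0.527, 1.433, -0, 1.181, -0.178], TCP at [0.165, -0.603, 0.231] pointing down, gripper open.
Joint ranges: [-3.08, 3.08], [-0.75, 2.2], [0.22, 2.44], [-1.43, 4.57], [0, 2.65], [-2.85, 2.85]. Speed limits (rad/s): [2.79, 2.79, 3.14, 3.14, 3.14, 3.14].

INTERFACE

Orientations are given as a unit quaternion [x, y, z, w].
In Python, from station import * gives the robot as it stands.
- The arm moves only by the tool apply_moves, never from a script. Its argument "plan" is a list of rows, each a list of 7 numbers: the shift along the tool's x, y, z in m, then the turn, a rotation vector about the tool's x, y, z in rad, then the gripper command: -1 is fully open, 1 is shut, values between are in proportion. In form: [[dx, dy, dz, wx, wy, wz, jaw], ...]. A call has 1 to 8 rows; each row shifts and turns the commanded pose from where the row before left it, along the tool's axes as they then stand; what a row does not reach is not made up. A row lasts 1/8 s, in which the tool goes at most 62.5 mm and 10.7 degrees, less where a joint would pass 70% of its speed; a pose out of reach is approached as far as the arm can. A call is refused whole if a number of a shift passes 0.0625 or a number of a turn 0.188, either way. A call with a gripper value outside its range is refused whole. The fingers move at their own pace and stop on an object; "force" is the grip in N (left out, the last holds). Time passes only in rows, so rows that do not move let the fingers close. It gives the time, the measured TCP pose, the force, the opening and the grip force at its end, in the units of the state.
- sense(): the state, without advancing time (a new reading comes with each control period).
- snapshot(name): name is "side" or "top" or "wrist"; returns the picture (480x640x3 uint8, red, green, blue); there is no depth.
- calibration(name): a dict with "camera_matrix" (3x3 intrinsics, pixels), "R" (3x3) and "t" (3): a world point X has camera coordinates R X + t; the wrist camera has in their place "mount" (4x4, takes a point from camera to tool coordinates, whose origin is the TCP and whose axes are the flange's). Camera axes: x right, y down, z forward; pixel columns grow to the right and rows downward; lengths in m; the calibration is good to about 2 mm. The wrist camera is an equidistant fisheye: a pixel r from the principal point sees the ray r / f radians off the axis. A picture is of the moment at which its call begins: read the wrist's pose just before it. calibration takes no time and is no camera call.
- sign_off(): hands the job in; it is judged then, once.
The state is a dict: "t": time; "q": joint angles; "qd": joint speeds; "tau": joint torques, N m; "tcp_pos": TCP position; "tool_rot": TCP orientation; "force": force on the tool from outside, world axes, zero at the start; "ft_torque": the same for the moment, N m; "finger_gap": opening from 0.0 (shut) to 1.0 (fully open); "gripper_force": force on a finger pad.
Only numpy, scipy, OpenCV 4.12 (cv2) and the standard library are available. Lean on these libraries where they do the work, as an engineer would, in place of code of your own. Each camera call takes 0.05 s, during which the arm holds its last target. There are 200 camera calls.

TASK

Draw the gearcase cover out from under the low shelf by its red tongue, let it rest clear on the bench, then take it by its black handle and set it down gently, home on the green gearcase with its tongue in the fork. Then turn the four wing screws clockwise evenly in cross order: first round, one and its diagonal opposite to about half tight (45 degrees from lying along the cover), then the other two; second round, one diagonal pair fully tight to the stop (square across the cover), then the other two. Leave the other things on the bench and shelf where they are.

Things in the scene. Friction and masses are not known exactly. Their poses are not given: they have to be found in the camera images.
- seat (a point): Middle of the flat seat on top of the green gearcase (fixed box 168 x 128 mm, seat 60 mm above the bench). A 6 mm high rim leaves 3 mm all round the cover. At the -x end a fork of two cheeks 44 mm above the seat, x -88 to -124 mm, 20 mm apart, takes the cover's tongue; no finger fits beside it there. z up. With the cover home its underside's centre is here and its axes agree.
- riser: Fixed low wooden bench shelf, 150 mm deep (x -12 to +138 mm), 200 mm wide, underside 44 mm and top 54 mm above the bench, on side boards (inner faces at y +-88 mm), open at its front (-x) and back. Origin on the bench, 12 mm behind its front edge, on its mid line. The cover starts beneath it, only its red tongue sticking out in front.
- cover_plate (a point): Centre of the cover's plate: aluminium with a black rubber gasket under it, 150 (x) x 110 (y) x 8 mm thick; this point is 4 mm above its underside. Whole cover with screws 0.45 kg. The tongue is at its -x end. It starts flat on the bench under the riser, gasket down.
- cover_handle (a point): Centre of the black block handle in the middle of the cover: 44 (x) x 12 (y) x 24 mm tall, from 8 to 32 mm above the cover's underside; this point is 20 mm above the underside. Axes as the cover's. Gripped across its 12 mm width (y).
- cover_tongue (a point): Grip point of the red upright tongue at the cover's -x end: a fin 42 mm long (x), 12 mm thick (y), 34 mm tall from the underside up, reaching 115 mm from the cover's centre; this point is 98 mm from the centre and half-way up (17 mm). Axes as the cover's.
- wing_a (a point): Middle of the wings of brass wing screw a at the cover's +x +y corner (52 mm along x, 40 mm along y from its centre; screw c is diagonally across), 22 mm above the cover's underside. The wings are a bar 34 mm long along this point's x (the +x wing is white), 9 mm thick along y, 12 to 32 mm above the underside; the point turns with them.
- screw_a (a joint): Angle of wing screw a in rad: 0 (loose) to 1.6 (fully tight, a hard stop), growing clockwise seen from above. At 0 the wings lie along the cover's x, white wing to +x; 0.8 is half tight. Starts between 0 and 0.25. Even friction of 0.05 N m; stays where it is left; captive: it does not rise or sink.
- wing_b (a point): Middle of the wings of brass wing screw b at the cover's +x -y corner (52 mm along x, 40 mm along y from its centre; screw d is diagonally across), 22 mm above the cover's underside. The wings are a bar 34 mm long along this point's x (the +x wing is white), 9 mm thick along y, 12 to 32 mm above the underside; the point turns with them.
- screw_b (a joint): Angle of wing screw b in rad: 0 (loose) to 1.6 (fully tight, a hard stop), growing clockwise seen from above. At 0 the wings lie along the cover's x, white wing to +x; 0.8 is half tight. Starts between 0 and 0.25. Even friction of 0.05 N m; stays where it is left; captive: it does not rise or sink.
- wing_c (a point): Middle of the wings of brass wing screw c at the cover's -x -y corner (52 mm along x, 40 mm along y from its centre; screw a is diagonally across), 22 mm above the cover's underside. The wings are a bar 34 mm long along this point's x (the +x wing is white), 9 mm thick along y, 12 to 32 mm above the underside; the point turns with them.
- screw_c (a joint): Angle of wing screw c in rad: 0 (loose) to 1.6 (fully tight, a hard stop), growing clockwise seen from above. At 0 the wings lie along the cover's x, white wing to +x; 0.8 is half tight. Starts between 0 and 0.25. Even friction of 0.05 N m; stays where it is left; captive: it does not rise or sink.
- wing_d (a point): Middle of the wings of brass wing screw d at the cover's -x +y corner (52 mm along x, 40 mm along y from its centre; screw b is diagonally across), 22 mm above the cover's underside. The wings are a bar 34 mm long along this point's x (the +x wing is white), 9 mm thick along y, 12 to 32 mm above the underside; the point turns with them.
- screw_d (a joint): Angle of wing screw d in rad: 0 (loose) to 1.6 (fully tight, a hard stop), growing clockwise seen from above. At 0 the wings lie along the cover's x, white wing to +x; 0.8 is half tight. Starts between 0 and 0.25. Even friction of 0.05 N m; stays where it is left; captive: it does not rise or sink.
- cone_red: Bystander to leave alone: red thread cone, 52 mm across the foot, 87 mm tall, standing on the riser. Origin at the centre of its underside.
- cone_blue: Bystander to leave alone: blue thread cone, 52 mm across the foot, 87 mm tall, standing on the riser. Origin at the centre of its underside.
- oil_bottle: Bystander to leave alone: oil bottle 52 mm across, 140 mm tall, standing between gearcase and riser. Origin at the centre of its underside.
- bobbin_jar: Bystander to leave alone: jar 46 mm across, 55 mm tall, in front of the riser beside the cover's way out. Origin at the centre of its underside.
- pin_dish: Bystander to leave alone: orange dome-shaped pin holder 46 mm across, 30 mm tall, in front of the riser beside the cover's way out. Origin at the centre of its underside.
- screwdriver: Bystander to leave alone: yellow screwdriver 180 mm long lying along its x at the side. Origin at the centre of its underside.
- tape_roll: Bystander to leave alone: green roll ring 72 mm across, 20 mm high, at the side. Origin at the centre of its underside.
Not all that is in view belongs to the job. There is more than one size of the part that bears cover_plate; the job needs the smaller.

How it is judged:
By the outcome, as a careful person would: the job done as asked, in the order asked, and still so for the second after the job is handed in, with the robot touching nothing.
It also fails if it takes over 72 s, if anything falls off the work surface, if the arm or the gripper's body presses on something with over 40 N, if the wrist force passes 120 N, or if a joint passes its speed limit or range.

## Working session

There is one attempt and no reset: what is moved stays moved. The work goes in short steps, Python scripts to look and compute and a tool call to move; the robot and the scene stay as the last step left them, time stands still between calls to the robot, and variables do not carry over. Pictures are saved under pics/ and viewed, at most 10 in all, crops included, and the job is handed in when it is done.

Besides the shell and the picture viewer there is one more tool, called after "Call:" as name(argument=value, ...) on one line, values as JSON. apply_moves: Moves the arm, as the interface text tells. Its arguments: {"type":"object","properties":{"plan":{"type":"array"},"force":{"type":"number"}},"required":["plan"]}

```bash
ls; mkdir -p pics; python3 - <<'E'
from station import *
import cv2,numpy as np
s=sense();print({k:np.round(v,3) for k,v in s.items()})
for n in("top","side"):
    c=calibration(n);print(n,{k:np.round(v,4).tolist() for k,v in c.items()})
    cv2.imwrite(f"pics/{n}0.png",snapshot(n)[:,:,::-1])
print({k:np.round(v,4).tolist() for k,v in calibration("wrist").items()})
E
```

```text
pics
{'t': np.float64(0.0), 'q': array([-1.483,  0.528,  1.434,  0.   ,  1.181, -0.179]), 'qd': array([ 0.   , -0.001, -0.   , -0.   , -0.002,  0.   ]), 'tau': array([-1.0000e-03, -4.4235e+01, -1.7802e+01, -0.0000e+00,  8.0000e-03,
        0.0000e+00]), 'tcp_pos': array([ 0.165, -0.602,  0.23 ]), 'tool_rot': array([ 0.991,  0.133,  0.   , -0.001]), 'force': array([-0.324, -0.484, -0.071]), 'ft_torque': array([0.015, 0.054, 0.   ]), 'gripper_force': np.float64(0.0), 'finger_gap': np.float64(1.002)}
top {'camera_matrix': [[591.1983, 0.0, 315.0751], [0.0, 591.1983, 235.3705], [0.0, 0.0, 1.0]], 'R': [[0.0105, -0.9998, -0.019], [-0.9959, -0.0088, -0.0901], [0.0899, 0.0199, -0.9957]], 't': [0.014, 0.5054, 1.5139]}
side {'camera_matrix': [[505.2989, 0.0, 318.6669], [0.0, 505.2989, 241.2303], [0.0, 0.0, 1.0]], 'R': [[-0.8643, -0.5029, 0.0047], [-0.2708, 0.4575, -0.847], [0.4238, -0.7333, -0.5316]], 't': [0.4205, 0.1708, 1.0221]}
{'camera_matrix': [[371.6483, 0.0, 316.6918], [0.0, 371.6483, 240.3728], [0.0, 0.0, 1.0]], 'mount': [[0.0004, -0.9551, -0.2964, 0.0753], [1.0, 0.0004, 0.0, -0.0013], [0.0001, -0.2964, 0.9551, -0.1435], [0.0, 0.0, 0.0, 1.0]]}
```

View pics/top0.png

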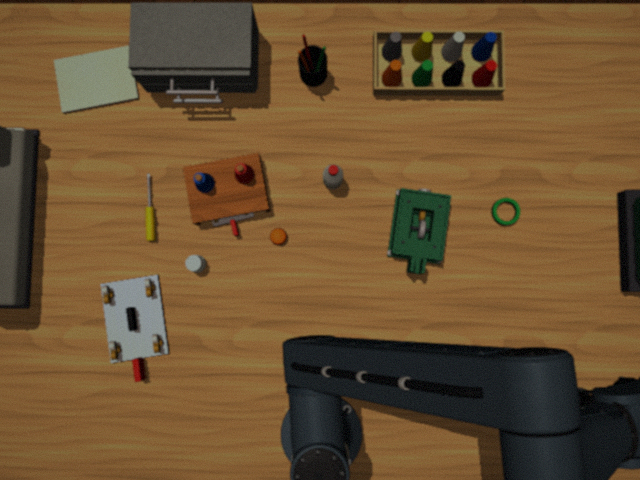

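View pics/side0.png

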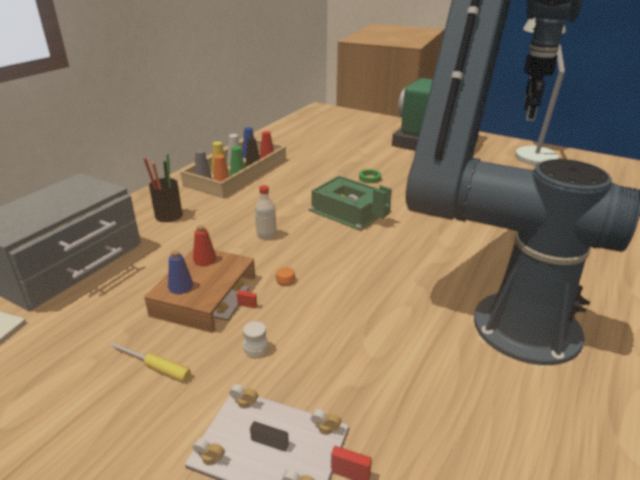

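The two candidates for the cover are the lone one at top px (135,318), whose plate is about 57 px (about 145 mm) wide, and the one under the shelf with its tongue at (235,228). The shelf one is the smaller and matches the description. I'll confirm that in an enlarged crop and measure.

```bash
python3 - <<'E'
import cv2,numpy as np
im=cv2.imread("pics/top0.png")
a=cv2.resize(im[145:255,175:300],None,fx=5,fy=5,interpolation=cv2.INTER_CUBIC)
cv2.imwrite("pics/cropA.png",a)
b=cv2.resize(im[180:280,380:460],None,fx=6,fy=6,interpolation=cv2.INTER_CUBIC)
cv2.imwrite("pics/cropB.png",b)
E
```

```text
(no output)
```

View pics/cropA.png

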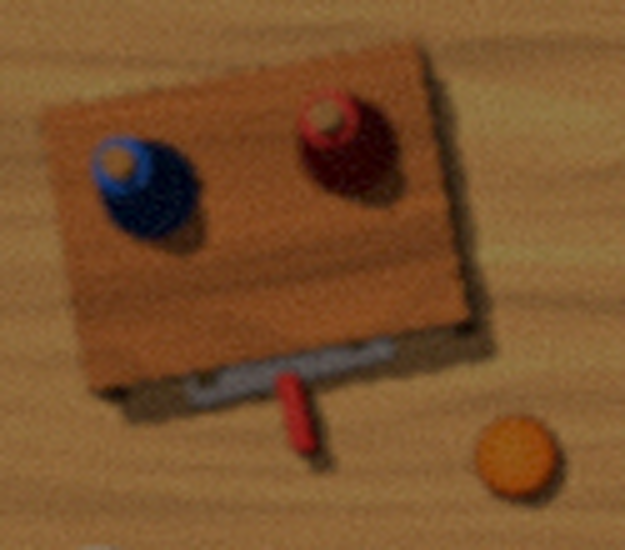

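View pics/cropB.png

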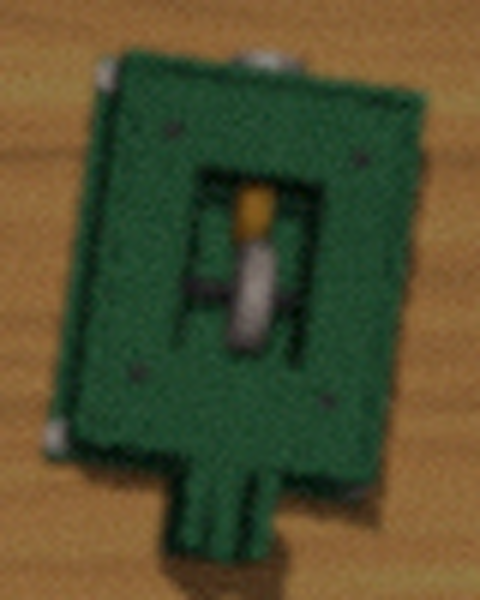

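The crop shows one cover under the shelf with a gray edge. Its red tongue top runs from crop px (288,378) to (308,450), and it is narrower than the lone cover, so this is the smaller one. The gearcase's four seat holes are at (175,128), (360,158), (137,372) and (328,400), with the fork at the bottom, facing the robot.

```bash
cat > h.py <<'E'
from station import *
import numpy as np,cv2
from scipy.spatial.transform import Rotation as R
def ray2z(n,uv,z,pose=None):
    c=calibration(n);K=c["camera_matrix"];uv=np.atleast_2d(np.array(uv,float));x=(uv-[K[0][2],K[1][2]])/K[0][0]
    if n=="wrist":
        r=np.linalg.norm(x,axis=1)+1e-12;d=np.c_[x*(np.sin(r)/r)[:,None],np.cos(r)]
        p,q=pose;M=np.array(c["mount"]);A=R.from_quat(q).as_matrix()
        o=A@M[:3,3]+p;D=d@(A@M[:3,:3]).T
    else:
        A=np.array(c["R"]);o=-A.T@np.array(c["t"]);D=np.c_[x,np.ones(len(x))]@A
    return o+D*((np.broadcast_to(z,len(D))-o[2])/D[:,2])[:,None]
def proj(X,pose):
    c=calibration("wrist");K=np.array(c["camera_matrix"]);M=np.array(c["mount"]);A=R.from_quat(pose[1]).as_matrix()
    X=(np.atleast_2d(X)-pose[0])@A; X=(X-M[:3,3])@M[:3,:3]
    r=np.arctan2(np.hypot(X[:,0],X[:,1]),X[:,2]);return X[:,:2]/np.hypot(X[:,0],X[:,1])[:,None]*r[:,None]*K[0,0]+K[:2,2]
def delta(pos,yaw):  # tool-down target: tool x axis at world angle yaw; shift/turn left in tool axes
    s=sense();A=R.from_quat(s["tool_rot"]);T=R.from_euler("z",yaw)*R.from_euler("x",np.pi)
    return np.round(A.inv().apply(np.array(pos)-s["tcp_pos"]),4),np.round((A.inv()*T).as_rotvec(),4),s
E
python3 - <<'E'
from h import *
np.set_printoptions(precision=4,suppress=True)
f=lambda p,o,k:(np.array(p)+.5)/k-.5+o
A=lambda p:f(p,[175,145],5); B=lambda p:f(p,[380,180],6)
print("riser",ray2z("top",A([(45,105),(415,45),(468,320),(90,388)]),.054))
t=ray2z("top",A([(288,378),(308,450)]),.034);print("tongue",t)
print("tongue ang",np.degrees(np.arctan2(*(t[0]-t[1])[1::-1])), (t[0]-t[1]))
h=ray2z("top",B([(175,128),(360,158),(137,372),(328,400)]),.06);print("holes",h,h.mean(0))
for a,b in((2,0),(3,1)):d=h[a]-h[b];print(np.degrees(np.arctan2(-d[1],-d[0])),np.linalg.norm(d))
for a,b in((1,0),(3,2)):d=h[b]-h[a];print(np.degrees(np.arctan2(d[1],d[0]))-90,np.linalg.norm(d))
print("rim",ray2z("top",B([(122,55),(425,98),(375,488),(75,440)]),.066))
print("plate lone",ray2z("top",[(101,284),(158,277),(168,353),(111,362)],.03))
print("jar,dish,bottle",ray2z("top",[(195,263),(278,236),(333,176)],[.055,.02,.12]))
s=sense();Rm=R.from_quat(s["tool_rot"]).as_matrix();print(Rm)
E
```

```text
riser [[0.6805 0.3601 0.054 ]
 [0.7133 0.169  0.054 ]
 [0.5702 0.139  0.054 ]
 [0.5335 0.3324 0.054 ]]
tongue [[0.5418 0.2341 0.034 ]
 [0.5044 0.2228 0.034 ]]
tongue ang 16.738418045820755 [0.0374 0.0113 0.    ]
holes [[ 0.5919 -0.2191  0.06  ]
 [ 0.5797 -0.2971  0.06  ]
 [ 0.4881 -0.2028  0.06  ]
 [ 0.477  -0.2829  0.06  ]] [ 0.5342 -0.2505  0.06  ]
-8.94178902293759 0.10514442908506476
-7.902243888647304 0.10373053744653933
-8.898055121548097 0.07893020657165555
-7.88463989074053 0.08082587117356456
rim [[ 0.622  -0.1961  0.066 ]
 [ 0.6046 -0.3235  0.066 ]
 [ 0.4399 -0.3011  0.066 ]
 [ 0.4588 -0.1761  0.066 ]]
plate lone [[0.3734 0.5711 0.03  ]
 [0.393  0.4236 0.03  ]
 [0.1997 0.3912 0.03  ]
 [0.1751 0.5368 0.03  ]]
jar,dish,bottle [[ 0.4291  0.323   0.055 ]
 [ 0.503   0.1156  0.02  ]
 [ 0.6432 -0.0256  0.12  ]]
[[ 0.9646  0.2637 -0.0002]
 [ 0.2637 -0.9646  0.002 ]
 [ 0.0003 -0.0019 -1.    ]]
```

```bash
cat >> h.py <<'E'
def plan(wps,start=None):
    """wps: (x,y,z,yaw_deg,nrows,jaw); yaw unwrapped from the present one; prints rows in tool axes"""
    s=sense();p,A=(s["tcp_pos"],R.from_quat(s["tool_rot"]))
    x=A.as_matrix()[:,0];y0=np.degrees(np.arctan2(x[1],x[0]))
    if wps[0][3]-y0>270:y0+=360
    if wps[0][3]-y0<-180:y0-=360
    out=[]
    for w in wps:
        p0,ys=np.array(p),y0
        for i in range(1,w[4]+1):
            f=i/w[4];pn=p0+(np.array(w[:3])-p0)*f;yn=ys+(w[3]-ys)*f
            T=R.from_euler("z",yn,degrees=True)*R.from_euler("x",np.pi)
            d=A.inv().apply(pn-p);v=(A.inv()*T).as_rotvec();out.append([round(float(k),4)+0 for k in (*d,*v)]+[w[5]]);p,A=pn,T
        y0=w[3]
    for i in range(0,len(out),8):print([r for r in out[i:i+8]])
E
python3 - <<'E'
from h import *
plan([(.52,-.24,.20,171.6,15,-1)])
E
```

```text
[[0.0292, -0.017, 0.0021, -0.0019, -0.0005, -0.1819, -1], [0.0318, -0.0115, 0.002, 0.0, 0.0, -0.1819, -1], [0.0334, -0.0055, 0.002, 0.0, 0.0, -0.1819, -1], [0.0338, 0.0006, 0.002, 0.0, 0.0, -0.1819, -1], [0.0332, 0.0067, 0.002, 0.0, 0.0, -0.1819, -1], [0.0314, 0.0126, 0.002, 0.0, 0.0, -0.1819, -1], [0.0286, 0.0181, 0.002, 0.0, 0.0, -0.1819, -1], [0.0249, 0.0229, 0.002, 0.0, 0.0, -0.1819, -1]]
[[0.0203, 0.027, 0.002, 0.0, 0.0, -0.1819, -1], [0.0151, 0.0303, 0.002, 0.0, 0.0, -0.1819, -1], [0.0094, 0.0325, 0.002, 0.0, 0.0, -0.1819, -1], [0.0033, 0.0337, 0.002, 0.0, 0.0, -0.1819, -1], [-0.0028, 0.0337, 0.002, 0.0, 0.0, -0.1819, -1], [-0.0089, 0.0326, 0.002, 0.0, 0.0, -0.1819, -1], [-0.0146, 0.0305, 0.002, 0.0, 0.0, -0.1819, -1]]
```

Call:
apply_moves(plan=[[0.029, -0.017, 0.002, -0.002, 0, -0.182, -1], [0.032, -0.0115, 0.002, 0, 0, -0.182, -1], [0.0335, -0.0055, 0.002, 0, 0, -0.182, -1], [0.034, 0.0005, 0.002, 0, 0, -0.182, -1], [0.033, 0.0065, 0.002, 0, 0, -0.182, -1], [0.0315, 0.0125, 0.002, 0, 0, -0.182, -1], [0.0285, 0.018, 0.002, 0, 0, -0.182, -1], [0.025, 0.023, 0.002, 0, 0, -0.182, -1]])

```text
t: 1.1
tcp_pos: [0.3546, -0.4082, 0.2147]
tool_rot: [0.649, 0.761, -0.0, 0.0]
force: [0.4, -0.2, 0.5]
finger_gap: 0.999
gripper_force: 0.0
```

Call:
apply_moves(plan=[[0.0205, 0.027, 0.002, 0, 0, -0.182, -1], [0.015, 0.0305, 0.002, 0, 0, -0.182, -1], [0.0095, 0.0325, 0.002, 0, 0, -0.182, -1], [0.0035, 0.0335, 0.002, 0, 0, -0.182, -1], [-0.003, 0.0335, 0.002, 0, 0, -0.182, -1], [-0.009, 0.0325, 0.002, 0, 0, -0.182, -1], [-0.0145, 0.0305, 0.002, 0, 0, -0.182, -1], [0, 0, 0, 0, 0, 0, -1]])

```text
t: 2.1
tcp_pos: [0.5203, -0.2382, 0.2003]
tool_rot: [0.071, 0.997, -0.001, 0.0]
force: [-1.2, -1.1, -0.6]
finger_gap: 1.003
gripper_force: 0.0
```

```bash
python3 - <<'E'
from h import *
s=sense();print(s["t"],s["tcp_pos"],s["tool_rot"],s["q"])
np.save("g.npy",np.r_[s["tcp_pos"],s["tool_rot"]])
im=snapshot("wrist")[:,:,::-1];cv2.imwrite("pics/w1.png",im)
plan([(.49,-.10,.21,183,3,.2),(.515,.225,.12,195,6,.2)])
E
```

```text
2.1 [ 0.52027336 -0.23823282  0.20030571] [ 7.08463744e-02  9.97487106e-01 -5.13202470e-04  3.13489230e-05] [-6.24177322e-01  4.94613167e-01  1.59999658e+00 -9.70781651e-04
  1.04639042e+00 -2.05267626e+00]
[[0.0164, 0.0445, -0.0033, -0.0016, -0.0002, -0.0655, 0.2], [0.0135, 0.0455, -0.0032, 0.0, 0.0, -0.0655, 0.2], [0.0105, 0.0463, -0.0032, 0.0, 0.0, -0.0655, 0.2], [-0.007, 0.0539, 0.015, 0.0, 0.0, -0.0349, 0.2], [-0.0089, 0.0536, 0.015, 0.0, 0.0, -0.0349, 0.2], [-0.0107, 0.0533, 0.015, 0.0, 0.0, -0.0349, 0.2], [-0.0126, 0.0528, 0.015, 0.0, 0.0, -0.0349, 0.2], [-0.0144, 0.0524, 0.015, 0.0, 0.0, -0.0349, 0.2]]
[[-0.0162, 0.0518, 0.015, 0.0, 0.0, -0.0349, 0.2]]
```

View pics/w1.png

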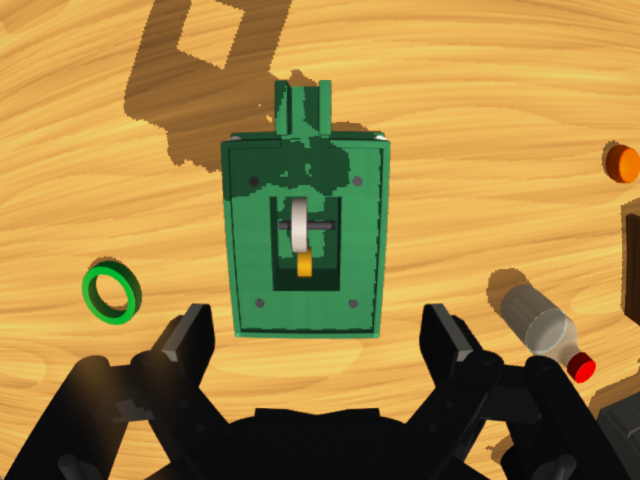

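The wrist view shows the seat holes at px (254,181), (357,181), (260,303) and (353,303), with the fork at the top between cheek inner edges at about x 289 and 320 near y 82.

```bash
python3 - <<'E'
from h import *
np.set_printoptions(precision=4,suppress=True)
g=np.load("g.npy");P=(g[:3],g[3:])
h=ray2z("wrist",[(254,181),(357,181),(260,303),(353,303)],.06,P);print(h,h.mean(0))
for a,b in((0,2),(1,3),(1,0),(3,2)):d=h[b]-h[a];print(np.degrees(np.arctan2(d[1],d[0])),np.linalg.norm(d[:2]))
f=ray2z("wrist",[(288,82),(320,82)],.104,P);print(f,f.mean(0))
E
```

```text
[[ 0.4773 -0.2802  0.06  ]
 [ 0.4887 -0.2014  0.06  ]
 [ 0.5808 -0.2951  0.06  ]
 [ 0.5917 -0.2161  0.06  ]] [ 0.5346 -0.2482  0.06  ]
-8.17309469235191 0.10456479624606001
-8.11905456131466 0.10399934105462053
-98.2837668729134 0.07967937148836131
-97.87749244635835 0.07977837449789
[[ 0.412  -0.2401  0.104 ]
 [ 0.415  -0.2201  0.104 ]] [ 0.4135 -0.2301  0.104 ]
```

Call:
apply_moves(plan=[[0.0165, 0.0445, -0.003, -0.0016, 0, -0.0655, 0.2], [0.0135, 0.0455, -0.003, 0, 0, -0.0655, 0.2], [0.0105, 0.0465, -0.003, 0, 0, -0.0655, 0.2], [-0.007, 0.054, 0.015, 0, 0, -0.035, 0.2], [-0.009, 0.0535, 0.015, 0, 0, -0.035, 0.2], [-0.0105, 0.0535, 0.015, 0, 0, -0.035, 0.2], [-0.0125, 0.053, 0.015, 0, 0, -0.035, 0.2], [-0.0145, 0.0525, 0.015, 0, 0, -0.035, 0.2]])

```text
t: 3.15
tcp_pos: [0.5109, 0.1711, 0.1343]
tool_rot: [-0.112, 0.994, -0.0, 0.001]
force: [1.3, -0.4, 0.1]
finger_gap: 0.398
gripper_force: 0.0
```

Call:
apply_moves(plan=[[-0.016, 0.052, 0.015, 0, 0, -0.035, 0.2], [0, 0, 0, 0, 0, 0, 0.2]])

```text
t: 3.4
tcp_pos: [0.5139, 0.227, 0.1185]
tool_rot: [-0.132, 0.991, -0.0, -0.0]
force: [0.0, 0.1, -0.0]
finger_gap: 0.398
gripper_force: 0.0
```

```bash
python3 - <<'E'
from h import *
s=sense();print(s["t"],s["tcp_pos"],s["tool_rot"],s["q"])
np.save("g2.npy",np.r_[s["tcp_pos"],s["tool_rot"]])
im=snapshot("wrist")[:,:,::-1];cv2.imwrite("pics/w2.png",im)
E
```

```text
3.4 [0.5139002  0.22699394 0.11852407] [-1.31847471e-01  9.91269929e-01 -2.18034847e-04 -3.53097980e-04] [ 2.17251187e-01  6.00043155e-01  1.69165248e+00 -4.98239336e-04
  8.50637751e-01 -1.61768142e+00]
```

View pics/w2.png

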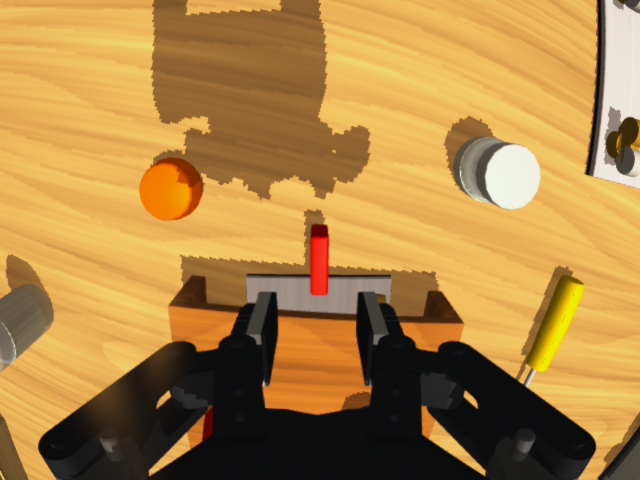

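The wrist view shows the tongue top running from px (320,238) to (319.5,294). The plate's front edge goes from (247,277) to (391,278), and the jar and dish are well clear on either side.

```bash
python3 - <<'E'
from h import *
np.set_printoptions(precision=4,suppress=True)
g=np.load("g2.npy");P=(g[:3],g[3:])
t=ray2z("wrist",[(320,238),(319.5,294)],.034,P);print(t,np.degrees(np.arctan2(*(t[1]-t[0])[1::-1])),np.linalg.norm(t[1]-t[0]))
e=ray2z("wrist",[(247,277),(391,278)],.008,P);d=e[1]-e[0];print(e,e.mean(0),np.degrees(np.arctan2(d[1],d[0]))-90,np.linalg.norm(d))
print(ray2z("wrist",[(320,226)],0,P),"riser front",ray2z("wrist",[(169,306),(463,322)],.054,P))
y=np.radians(np.degrees(np.arctan2(d[1],d[0]))-90)
gp=e.mean(0)[:2]-.023*np.array([np.cos(y),np.sin(y)]);print(gp)
E
```

```text
[[0.5063 0.2285 0.034 ]
 [0.5446 0.2387 0.034 ]] 14.85697926258384 0.03962315243373126
[[0.5576 0.1861 0.008 ]
 [0.5301 0.2907 0.008 ]] [0.5438 0.2384 0.008 ] 14.720764204490195 0.1081326666181445
[[0.5073 0.2291 0.    ]] riser front [[0.5722 0.1424 0.054 ]
 [0.5324 0.3363 0.054 ]]
[0.5216 0.2325]
```

```bash
python3 - <<'E'
from h import *
plan([(.520,.2323,.006,194.8,4,.2)])
E
```

```text
[[-0.0019, 0.0013, 0.0283, -0.001, -0.0008, 0.0011, 0.2], [-0.0019, 0.0013, 0.0283, 0.0, 0.0, 0.0011, 0.2], [-0.0019, 0.0013, 0.0283, 0.0, 0.0, 0.0011, 0.2], [-0.0019, 0.0013, 0.0283, 0.0, 0.0, 0.0011, 0.2]]
```

Call:
apply_moves(plan=[[-0.002, 0.0013, 0.028, -0.001, -0.001, 0.001, 0.2], [-0.002, 0.0013, 0.028, 0, 0, 0.001, 0.2], [-0.002, 0.0013, 0.028, 0, 0, 0.001, 0.2], [-0.002, 0.0013, 0.028, 0, 0, 0.001, 0.2], [0, 0, 0, 0, 0, 0, 1], [0, 0, 0, 0, 0, 0, 1], [0, 0, 0, 0, 0, 0, 1]], force=40)

```text
t: 4.32
tcp_pos: [0.521, 0.2314, 0.0085]
tool_rot: [-0.128, 0.992, 0.0, 0.001]
force: [-0.4, -0.5, -4.6]
finger_gap: 0.136
gripper_force: 42.2
```

Call:
apply_moves(plan=[[0.015, 0, 0, 0, 0, 0, 1], [0.028, 0, 0, 0, 0, 0, 1], [0.028, 0, 0, 0, 0, 0, 1], [0.028, 0, 0, 0, 0, 0, 1], [0.028, 0, 0, 0, 0, 0, 1], [0.028, 0, 0, 0, 0, 0, 1], [0.017, 0, 0, 0, 0, 0, 1], [0, 0, 0, 0, 0, 0, 1]])

```text
t: 5.32
tcp_pos: [0.3537, 0.1881, 0.0083]
tool_rot: [-0.129, 0.992, 0.0, 0.0]
force: [-1.9, -0.1, -1.0]
finger_gap: 0.133
gripper_force: 42.7
```

Call:
apply_moves(plan=[[0, 0, 0, 0, 0, 0, 0.2], [0, 0, 0, 0, 0, 0, 0.2], [0, 0, -0.04, 0, 0, 0, 0.2], [0, 0, -0.05, 0, 0, 0, 0.2], [-0.05, 0, -0.03, 0, 0, 0, 0.2], [-0.04, 0, -0.02, 0, 0, 0, 0.2], [0, 0, 0, 0, 0, 0, 0.2]])

```text
t: 6.2
tcp_pos: [0.4478, 0.2123, 0.1502]
tool_rot: [-0.128, 0.992, 0.001, 0.007]
force: [-0.6, -0.7, -0.3]
finger_gap: 0.399
gripper_force: 0.0
```

```bash
python3 - <<'E'
from h import *
s=sense();print(s["t"],s["tcp_pos"],s["tool_rot"],s["q"])
np.save("g3.npy",np.r_[s["tcp_pos"],s["tool_rot"]])
im=snapshot("wrist")[:,:,::-1];cv2.imwrite("pics/w3.png",im)
E
```

```text
6.2 [0.44776468 0.21232272 0.15021059] [-1.28358264e-01  9.91706064e-01  8.73250760e-04  6.51740741e-03] [ 2.16507212e-01  4.75862164e-01  1.84256153e+00  8.24085092e-04
  8.10031284e-01 -1.61228572e+00]
```

View pics/w3.png

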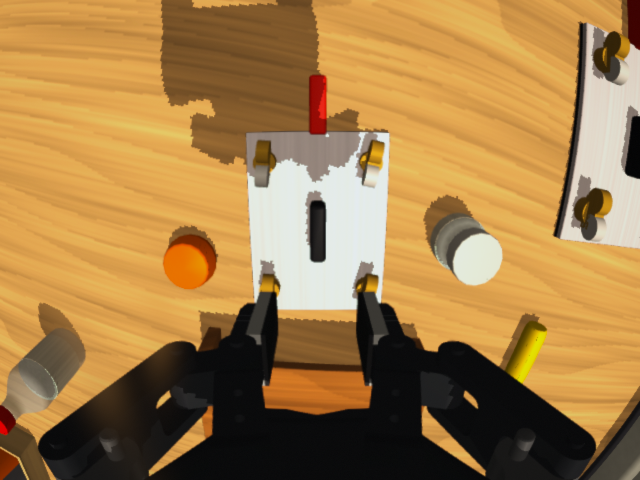

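The cover rests clear of the shelf, with plate corners at px (247,133), (389,131), (254,310) and (383,308) and the handle at (317,232).

```bash
python3 - <<'E'
from h import *
np.set_printoptions(precision=4,suppress=True)
g=np.load("g3.npy");P=(g[:3],g[3:])
e=ray2z("wrist",[(247,133),(389,131),(254,310),(383,308)],.008,P);print(e,e.mean(0))
a=lambda d:(np.degrees(np.arctan2(d[1],d[0])),np.linalg.norm(d))
print(a(e[2]-e[0]),a(e[3]-e[1]),a(e[1]-e[0]),a(e[3]-e[2]))
h=ray2z("wrist",[(317.5,206),(317.5,262),(317.5,79)],[.032,.032,.034],P);print(h,h[:2].mean(0),a(h[1]-h[0]))
yaw=np.arctan2(*(e.mean(0)-h[2])[1::-1]);print(np.degrees(yaw),np.linalg.norm((e.mean(0)-h[2])[:2]))
plan([(*e.mean(0)[:2],.013,180+14.8,5,.2)])
E
```

```text
[[0.3916 0.1439 0.008 ]
 [0.3624 0.2484 0.008 ]
 [0.5376 0.1805 0.008 ]
 [0.5069 0.2894 0.008 ]] [0.4496 0.2156 0.008 ]
(np.float64(14.102998845112074), np.float64(0.15052907214758057)) (np.float64(15.851949971202895), np.float64(0.15024743430160406)) (np.float64(105.62881736536565), np.float64(0.10854737849187941)) (np.float64(105.74498996183883), np.float64(0.11314093221721268))
[[0.4287 0.2093 0.032 ]
 [0.4703 0.2203 0.032 ]
 [0.3417 0.1863 0.034 ]] [0.4495 0.2148 0.032 ] (np.float64(14.807847060314792), np.float64(0.04306673702876554))
15.14571421683687 0.11180967624510117
[[-0.0012, 0.0005, 0.0271, 0.0004, 0.0059, -0.0001, 0.2], [-0.0013, 0.0005, 0.0271, 0.0, 0.0, -0.0001, 0.2], [-0.0013, 0.0005, 0.0271, 0.0, 0.0, -0.0001, 0.2], [-0.0013, 0.0005, 0.0271, 0.0, 0.0, -0.0001, 0.2], [-0.0013, 0.0005, 0.0271, 0.0, 0.0, -0.0001, 0.2]]
```

```bash
python3 - <<'E'
from h import *
s=sense();print(s["t"],s["tcp_pos"],s["tool_rot"],s["qd"])
plan([(.4499,.2145,.013,180+14.8,5,.2)])
E
```

```text
6.25 [0.44383305 0.21152975 0.14863131] [-1.28444420e-01  9.91712365e-01  5.50701902e-04  2.88303473e-03] [ 0.00026     0.01418325  0.09209213  0.00240257  0.01174614 -0.00093648]
[[-0.0012, 0.0003, 0.0271, 0.0004, 0.0059, -0.0001, 0.2], [-0.0013, 0.0003, 0.0271, 0.0, 0.0, -0.0001, 0.2], [-0.0013, 0.0003, 0.0271, 0.0, 0.0, -0.0001, 0.2], [-0.0013, 0.0003, 0.0271, 0.0, 0.0, -0.0001, 0.2], [-0.0013, 0.0003, 0.0271, 0.0, 0.0, -0.0001, 0.2]]
```

Call:
apply_moves(plan=[[0, 0, 0.02, 0, 0, 0, 0.2], [0, 0, 0.02, 0, 0, 0, 0.2], [0, 0, 0, 0, 0, 0, 0.2], [0, 0, 0, 0, 0, 0, 0.2]])

```text
t: 6.75
tcp_pos: [0.4409, 0.211, 0.1075]
tool_rot: [-0.129, 0.992, 0.0, 0.0]
force: [0.9, -0.7, 0.5]
finger_gap: 0.397
gripper_force: 0.0
```

```bash
python3 - <<'E'
from h import *
s=sense();print(s["t"],s["tcp_pos"],s["tool_rot"],s["qd"])
np.save("g4.npy",np.r_[s["tcp_pos"],s["tool_rot"]])
cv2.imwrite("pics/w4.png",cv2.resize(snapshot("wrist")[60:360,150:490,::-1],None,fx=2,fy=2,interpolation=cv2.INTER_CUBIC))
plan([(.4499,.2145,.013,180+14.8,4,.2)])
E
```

```text
6.75 [0.44093867 0.21098208 0.10749904] [-1.28538099e-01  9.91704511e-01  2.92444288e-04  1.83187120e-04] [-0.0020367  -0.0133353  -0.01383745  0.00146082 -0.00189908  0.00117902]
[[-0.0022, 0.0003, 0.0237, 0.0005, 0.0018, -0.0001, 0.2], [-0.0023, 0.0003, 0.0237, 0.0, 0.0, -0.0001, 0.2], [-0.0023, 0.0003, 0.0237, 0.0, 0.0, -0.0001, 0.2], [-0.0023, 0.0003, 0.0237, 0.0, 0.0, -0.0001, 0.2]]
```

View pics/w4.png

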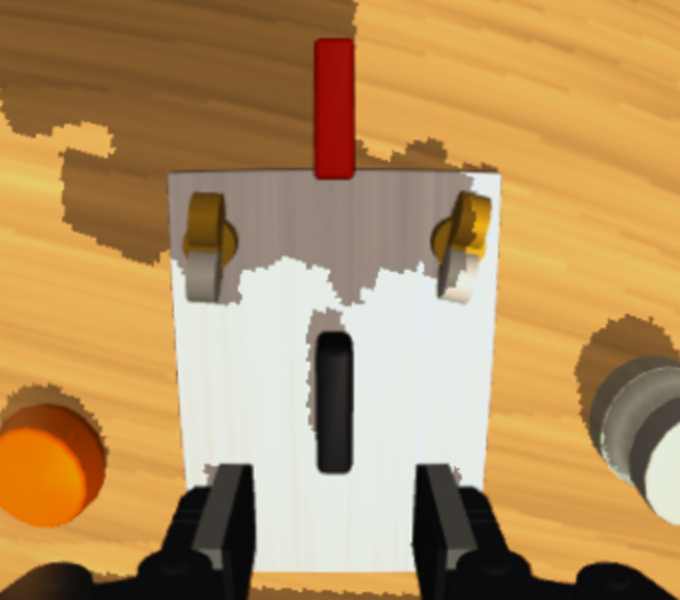

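The crop shows the handle top from (335,352) to (335,472), with the near wings c at about 0° and d at about 12° clockwise.

```bash
python3 - <<'E'
from h import *
np.set_printoptions(precision=4,suppress=True)
g=np.load("g4.npy");P=(g[:3],g[3:])
f=lambda p:(np.array(p,float)+.5)/2-.5+[150,60]
e=ray2z("wrist",f([(169,172),(499,172),(190,571),(482,571)]),.008,P);print(e,e.mean(0))
a=lambda d:(np.degrees(np.arctan2(d[1],d[0])),np.linalg.norm(d))
print(a(e[2]-e[0]),a(e[3]-e[1]),a(e[1]-e[0]),a(e[3]-e[2]))
h=ray2z("wrist",f([(335,352),(335,472),(335,40)]),[.032,.032,.0],P);print(h,h[:2].mean(0),a(h[1]-h[0]))
print(a(e.mean(0)-h[2]))
for n in ([(206,195),(204,300)],[(477,195),(455,300)]):
    w=ray2z("wrist",f(n),.032,P);print(a(w[1]-w[0]))
E
```

```text
[[0.3908 0.1431 0.008 ]
 [0.3631 0.2481 0.008 ]
 [0.5376 0.1796 0.008 ]
 [0.5085 0.2904 0.008 ]] [0.45   0.2153 0.008 ]
(np.float64(13.960717020002392), np.float64(0.1513098346368398)) (np.float64(16.238410014084234), np.float64(0.15146389929214094)) (np.float64(104.79111857662086), np.float64(0.10853998288416426)) (np.float64(104.73028279016566), np.float64(0.11455851198917237))
[[0.4298 0.2099 0.032 ]
 [0.4692 0.2203 0.032 ]
 [0.3349 0.1848 0.    ]] [0.4495 0.2151 0.032 ] (np.float64(14.820359016053462), np.float64(0.040788718806709805))
(np.float64(14.83041991059158), np.float64(0.11931681024305855))
(np.float64(11.71609605824277), np.float64(0.03201591812524953))
(np.float64(4.884542547388713), np.float64(0.03261313099710783))
```

Call:
apply_moves(plan=[[-0.003, 0.0005, 0.03, 0, 0, 0, 0.2], [-0.003, 0.0005, 0.03, 0, 0, 0, 0.2], [-0.0035, 0.0005, 0.022, 0, 0, 0, 0.2], [0, 0, 0.0125, 0, 0, 0, 0.2], [0, 0, 0, 0, 0, 0, 0.2], [0, 0, 0, 0, 0, 0, 1], [0, 0, 0, 0, 0, 0, 1], [0, 0, 0, 0, 0, 0, 1]], force=70)

```text
t: 7.8
tcp_pos: [0.451, 0.2152, 0.0142]
tool_rot: [-0.129, 0.992, 0.0, 0.002]
force: [-0.6, -0.8, 6.4]
finger_gap: 0.122
gripper_force: 71.0
```

Call:
apply_moves(plan=[[0, 0, -0.01, 0, 0, 0, 1], [0, 0, -0.03, 0, 0, 0, 1], [0, 0, -0.04, 0, 0, 0, 1], [0, 0, -0.04, 0, 0, 0, 1], [0, 0, -0.03, 0, 0, 0, 1], [0, 0, 0, 0, 0, 0, 1], [0, 0, 0, 0, 0, 0, 1]])

```text
t: 8.68
tcp_pos: [0.4491, 0.2146, 0.1621]
tool_rot: [-0.128, 0.992, 0.0, -0.0]
force: [-0.7, -0.2, -4.0]
finger_gap: 0.118
gripper_force: 69.7
```

```bash
python3 - <<'E'
from h import *
s=sense();print(s["t"],s["tcp_pos"],s["tool_rot"],R.from_quat(s["tool_rot"]).as_matrix()[:,0])
plan([(.5346,-.2482,.17,171.85,11,1)])
E
```

```text
8.675 [0.44906167 0.21464935 0.16205073] [-1.28484924e-01  9.91711313e-01  2.37046012e-04 -4.90200872e-04] [-9.66982768e-01 -2.54840137e-01  9.11361824e-04]
[[0.0032, -0.0427, -0.0007, 0.0006, -0.0009, 0.0364, 1], [0.0017, -0.0428, -0.0007, 0.0, 0.0, 0.0364, 1], [0.0001, -0.0428, -0.0007, 0.0, 0.0, 0.0364, 1], [-0.0015, -0.0428, -0.0007, 0.0, 0.0, 0.0364, 1], [-0.003, -0.0427, -0.0007, 0.0, 0.0, 0.0364, 1], [-0.0046, -0.0425, -0.0007, 0.0, 0.0, 0.0364, 1], [-0.0061, -0.0424, -0.0007, 0.0, 0.0, 0.0364, 1], [-0.0076, -0.0421, -0.0007, 0.0, 0.0, 0.0364, 1]]
[[-0.0092, -0.0418, -0.0007, 0.0, 0.0, 0.0364, 1], [-0.0107, -0.0414, -0.0007, 0.0, 0.0, 0.0364, 1], [-0.0122, -0.041, -0.0007, 0.0, 0.0, 0.0364, 1]]
```

Call:
apply_moves(plan=[[0.003, -0.0425, -0.0007, 0, 0, 0.0364, 1], [0.0017, -0.043, -0.0007, 0, 0, 0.0364, 1], [0, -0.043, -0.0007, 0, 0, 0.0364, 1], [-0.0015, -0.043, -0.0007, 0, 0, 0.0364, 1], [-0.003, -0.0425, -0.0007, 0, 0, 0.0364, 1], [-0.0045, -0.0425, -0.0007, 0, 0, 0.0364, 1], [-0.006, -0.0425, -0.0007, 0, 0, 0.0364, 1], [-0.0075, -0.042, -0.0007, 0, 0, 0.0364, 1]])

```text
t: 9.68
tcp_pos: [0.5113, -0.1228, 0.1661]
tool_rot: [0.018, 1.0, 0.002, -0.001]
force: [0.3, 0.5, -4.9]
finger_gap: 0.118
gripper_force: 69.8
```

Call:
apply_moves(plan=[[-0.009, -0.042, -0.0007, 0, 0, 0.0364, 1], [-0.0105, -0.0415, -0.0007, 0, 0, 0.0364, 1], [-0.012, -0.041, -0.0007, 0, 0, 0.0364, 1], [0, 0, 0, 0, 0, 0, 1], [0, 0, 0, 0, 0, 0, 1], [0, 0, 0, 0, 0, 0, 1]])

```text
t: 10.42
tcp_pos: [0.5343, -0.2466, 0.1692]
tool_rot: [0.071, 0.997, 0.002, -0.001]
force: [0.1, 0.2, -4.9]
finger_gap: 0.121
gripper_force: 69.9
```

```bash
python3 - <<'E'
from h import *
s=sense();print(s["t"],s["tcp_pos"],s["tool_rot"],s["force"])
np.save("g5.npy",np.r_[s["tcp_pos"],s["tool_rot"]])
im=snapshot("wrist")[:,:,::-1];cv2.imwrite("pics/w5.png",im);cv2.imwrite("pics/w5c.png",cv2.resize(im[20:320,150:490],None,fx=2,fy=2,interpolation=cv2.INTER_CUBIC))
plan([(.5346,-.2482,.12,171.85,3,1)])
E
```

```text
10.425 [ 0.53428655 -0.24664899  0.16920062] [ 7.07085754e-02  9.97495480e-01  1.58825281e-03 -7.35865934e-04] [ 0.06782718  0.22533183 -4.87424085]
[[-0.0001, -0.0005, 0.0165, 0.0025, -0.0008, 0.0003, 1], [-0.0001, -0.0005, 0.0165, 0.0, 0.0, 0.0003, 1], [-0.0001, -0.0005, 0.0165, 0.0, 0.0, 0.0003, 1]]
```

View pics/w5c.png

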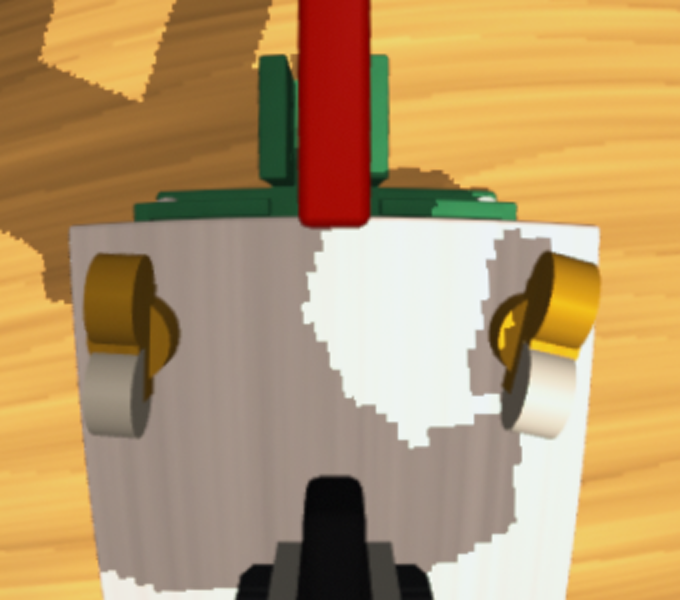

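The in-hand crop shows the plate's front edge corners at (69,227) and (600,229), and the tongue lined up over the fork. I'll compute the in-hand offset from these.

```bash
python3 - <<'E'
from h import *
np.set_printoptions(precision=4,suppress=True)
g=np.load("g5.npy");P=(g[:3],g[3:])
f=lambda p:(np.array(p,float)+.5)/2-.5+[150,20]
for dz in(.0035,.0055,.0075):
    e=ray2z("wrist",f([(69,227),(600,229)]),g[2]-dz,P);d=e[1]-e[0];m=e.mean(0)
    y=np.arctan2(d[1],d[0])-np.pi/2;c=m[:2]+.075*np.array([np.cos(y),np.sin(y)])
    print(np.linalg.norm(d),np.degrees(y),c,c-g[:2])
# back corner lines sides
T=R.from_quat(g[3:]).as_matrix();print(T,np.degrees(np.arctan2(-T[1,0],-T[0,0])))
# handle near top edge and tongue root
print(ray2z("wrist",f([(334,478),(334,223)]),[g[2]+.018,g[2]+.02],P))
E
```

```text
0.10811647550500321 -8.297777910942852 [ 0.5331 -0.2454] [-0.0012  0.0012]
0.10958595032515497 -8.297777910942864 [ 0.5331 -0.2454] [-0.0012  0.0012]
0.11105542514530667 -8.297777910942877 [ 0.5331 -0.2454] [-0.0012  0.0012]
[[-0.99    0.1411 -0.0012]
 [ 0.1411  0.99    0.0033]
 [ 0.0017  0.0031 -1.    ]] -8.109236745702754
[[ 0.5041 -0.2413  0.1872]
 [ 0.4596 -0.235   0.1892]]
```

Call:
apply_moves(plan=[[-0.0018, -0.0024, 0.02, 0.0025, 0, 0, 1], [0, 0, 0.03, 0, 0, 0, 1], [0, 0, 0.025, 0, 0, 0, 1], [0, 0, 0.008, 0, 0, 0, 1], [0, 0, 0, 0, 0, 0, 1], [0, 0, 0, 0, 0, 0, 1]])

```text
t: 11.22
tcp_pos: [0.5377, -0.2514, 0.0886]
tool_rot: [0.071, 0.997, -0.001, 0.002]
force: [0.6, -0.2, -5.1]
finger_gap: 0.121
gripper_force: 69.9
```

```bash
python3 - <<'E'
from h import *
s=sense();print(s["t"],s["tcp_pos"],s["tool_rot"],s["force"],s["ft_torque"])
plan([(.5357,-.2492,.0735,171.85,1,1)])
E
```

```text
11.225 [ 0.53772368 -0.25143143  0.08861841] [ 0.07106262  0.99746952 -0.00134947  0.00168485] [ 0.62249008 -0.16227413 -5.09273894] [-0.00218484 -0.07145398  0.04245836]
[[0.0024, 0.002, 0.0151, -0.0025, 0.0036, 0.0, 1]]
```

Call:
apply_moves(plan=[[0.001, 0.001, 0, 0, 0, 0, 1], [0, 0, 0, 0, 0, 0, 1], [0, 0, 0, 0, 0, 0, 1]])

```text
t: 11.6
tcp_pos: [0.5361, -0.2501, 0.0878]
tool_rot: [0.071, 0.997, -0.001, 0.001]
force: [-0.5, -0.4, -4.5]
finger_gap: 0.119
gripper_force: 69.9
```

```bash
python3 - <<'E'
from h import *
s=sense();print(s["t"],s["tcp_pos"],s["tool_rot"],s["qd"])
np.save("g6.npy",np.r_[s["tcp_pos"],s["tool_rot"]])
im=snapshot("wrist")[:,:,::-1];cv2.imwrite("pics/w6.png",im)
s=sense();print(s["tcp_pos"],s["tool_rot"])
plan([(.5357,-.2492,.0735,171.85,1,1)])
E
```

```text
11.6 [ 0.53611611 -0.25008657  0.08782726] [ 7.12785998e-02  9.97455626e-01 -8.91586556e-04  9.16672291e-04] [ 0.0002763   0.00236376  0.00079673 -0.00086325 -0.00233547  0.00093321]
[ 0.53608902 -0.25008785  0.08771273] [ 7.13107023e-02  9.97453446e-01 -8.31051050e-04  8.46125835e-04]
[[0.0005, 0.0008, 0.0142, -0.0015, 0.0018, -0.0005, 1]]
```

Call:
apply_moves(plan=[[0.0005, 0.0008, 0.003, -0.0015, 0.0015, 0, 1], [0, 0, 0.003, 0, 0, 0, 1], [0, 0, 0.003, 0, 0, 0, 1], [0, 0, 0.0015, 0, 0, 0, 1], [0, 0, 0, 0, 0, 0, 1], [0, 0, 0, 0, 0, 0, 1]])

```text
t: 12.4
tcp_pos: [0.5357, -0.2492, 0.077]
tool_rot: [0.071, 0.997, 0.0, 0.0]
force: [0.6, 0.9, -4.4]
finger_gap: 0.118
gripper_force: 69.9
```

Call:
apply_moves(plan=[[0, 0, 0.001, 0, 0, 0, 1], [0, 0, 0.001, 0, 0, 0, 1], [0, 0, 0.0006, 0, 0, 0, 1], [0, 0, 0.0005, 0, 0, 0, 1], [0, 0, 0, 0, 0, 0, 1]])

```text
t: 13.02
tcp_pos: [0.5356, -0.2491, 0.0743]
tool_rot: [0.071, 0.997, 0.0, -0.0]
force: [-1.0, 1.3, -0.3]
finger_gap: 0.123
gripper_force: 70.5
```

Call:
apply_moves(plan=[[0, 0, 0.0005, 0, 0, 0, 1], [0, 0, 0, 0, 0, 0, 1]])

```text
t: 13.28
tcp_pos: [0.5355, -0.2491, 0.0742]
tool_rot: [0.071, 0.997, 0.0, -0.0]
force: [-2.8, 1.4, 6.4]
finger_gap: 0.118
gripper_force: 71.3
```

Call:
apply_moves(plan=[[0, 0, 0, 0, 0, 0, 0.2], [0, 0, 0, 0, 0, 0, 0.2], [0, 0, -0.02, 0, 0, 0, -0.2], [-0.02, 0, -0.05, 0, 0, 0, -0.6], [-0.03, 0, -0.05, 0, 0, 0, -1], [0, 0, 0, 0, 0, 0, -1], [0, 0, 0, 0, 0, 0, -1]])

```text
t: 14.15
tcp_pos: [0.5846, -0.2558, 0.1928]
tool_rot: [0.071, 0.997, 0.0, -0.001]
force: [-0.6, 1.1, -0.4]
finger_gap: 0.998
gripper_force: 0.0
```

```bash
python3 - <<'E'
from h import *
s=sense();print(s["t"],s["tcp_pos"],s["tool_rot"],s["qd"])
np.save("g7.npy",np.r_[s["tcp_pos"],s["tool_rot"]])
im=snapshot("wrist")[:,:,::-1];cv2.imwrite("pics/w7.png",im)
c=proj([[.5346,-.2482,.068]],(s["tcp_pos"],s["tool_rot"]))[0];print(c)
u,v=(c-[125,150]).astype(int);print(u,v)
v=max(v,0);cv2.imwrite("pics/w7c.png",cv2.resize(im[v:v+240,u:u+250],None,fx=2.5,fy=2.5,interpolation=cv2.INTER_CUBIC));print(v)
E
```

```text
14.15 [ 0.58456048 -0.25582427  0.19279475] [ 7.11776793e-02  9.97463423e-01  3.52518349e-04 -5.77871053e-04] [-0.00700923  0.02153312  0.03988256  0.00013211  0.00195335  0.00019247]
[315.69340745 164.68623156]
190 14
14
```

View pics/w7c.png

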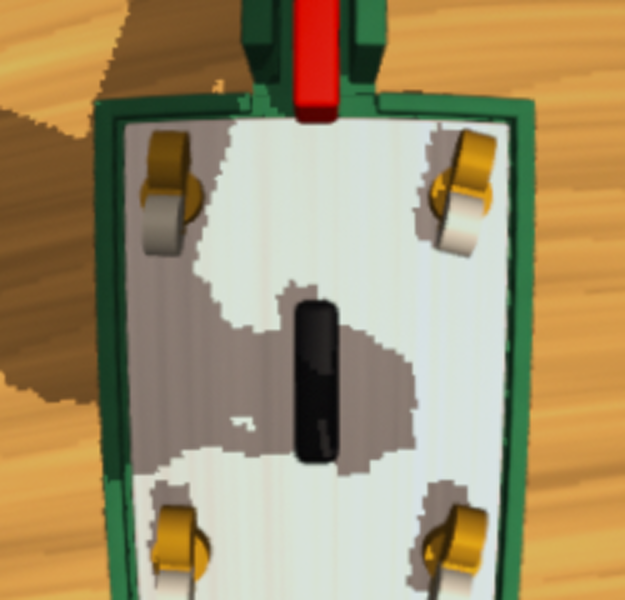

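The cover lies inside the rim on all sides with its tongue (crop px 316,60) between the cheeks, and all wings are near 0–12°. Next is wing a.

```bash
cat >> h.py <<'E'
C=np.array([.5345,-.2491]);Y=-8.1
W=dict(a=(.052,.04),b=(.052,-.04),c=(-.052,-.04),d=(-.052,.04))
def wing(n):
    return C+R.from_euler("z",Y,degrees=True).as_matrix()[:2,:2]@np.array(W[n])
def app(n,th,lift=True):
    s=sense();print(round(s["t"],2),np.round(s["tcp_pos"],4));p=wing(n);y=180+Y-th
    pl=[(*s["tcp_pos"][:2],.125,np.degrees(np.arctan2(*R.from_quat(s["tool_rot"]).as_matrix()[1::-1,0]))%360,2,.4)] if lift else []
    plan(pl+[(*p,.125,y,4,.4),(*p,.0745,y,2,.4)])
E
python3 - <<'E'
from h import *
app("a",10,False)
E
```

```text
14.2 [ 0.5838 -0.2555  0.1919]
[[-0.0006, 0.0098, 0.0167, 0.0015, -0.0033, 0.0433, 0.4], [-0.0001, 0.0099, 0.0167, 0.0, 0.0, 0.0433, 0.4], [0.0003, 0.0099, 0.0167, 0.0, 0.0, 0.0433, 0.4], [0.0007, 0.0098, 0.0167, 0.0, 0.0, 0.0433, 0.4], [0.0, 0.0, 0.0252, 0.0, 0.0, 0.0, 0.4], [0.0, 0.0, 0.0253, 0.0, 0.0, 0.0, 0.4]]
```

Call:
apply_moves(plan=[[-0.0006, 0.01, 0.0167, 0, 0, 0.0433, 0.4], [0, 0.01, 0.0167, 0, 0, 0.0433, 0.4], [0.0003, 0.01, 0.0167, 0, 0, 0.0433, 0.4], [0.0007, 0.01, 0.0167, 0, 0, 0.0433, 0.4], [0, 0, 0.015, 0, 0, 0, 0.4], [0, 0, 0, 0, 0, 0, 0.4], [0, 0, 0, 0, 0, 0, 0.4]], force=30)

```text
t: 15.08
tcp_pos: [0.593, -0.2176, 0.1116]
tool_rot: [0.157, 0.988, -0.0, 0.0]
force: [-0.2, -0.5, 0.9]
finger_gap: 0.298
gripper_force: 0.0
```

```bash
python3 - <<'E'
from h import *
s=sense();print(s["t"],s["tcp_pos"],s["tool_rot"],wing("a"))
plan([(*wing("a"),.0745,161.9,2,.4)])
E
```

```text
15.075 [ 0.5929747  -0.21756334  0.11157061] [ 1.57411107e-01  9.87533160e-01 -9.71208350e-06  2.27437181e-05] [ 0.59161728 -0.21682592]
[[0.0008, 0.0001, 0.0185, 0.0, 0.0, -0.0001, 0.4], [0.0008, 0.0001, 0.0185, 0.0, 0.0, -0.0001, 0.4]]
```

Call:
apply_moves(plan=[[0.0008, 0, 0.018, 0, 0, 0, 0.4], [0.0008, 0, 0.0185, 0, 0, 0, 0.4], [0, 0, 0, 0, 0, 0, 0.4], [0, 0, 0, 0, 0, 0, 1], [0, 0, 0, 0, 0, 0, 1], [0, 0, 0, 0, 0, 0, 1]])

```text
t: 15.82
tcp_pos: [0.5914, -0.2164, 0.0751]
tool_rot: [0.157, 0.988, 0.0, -0.0]
force: [0.1, 0.3, -2.7]
finger_gap: 0.094
gripper_force: 34.9
```

Call:
apply_moves(plan=[[0, 0, 0, 0, 0, 0.126, 1], [0, 0, 0, 0, 0, 0.126, 1], [0, 0, 0, 0, 0, 0.126, 1], [0, 0, 0, 0, 0, 0.126, 1], [0, 0, 0, 0, 0, 0.126, 1], [0, 0, 0, 0, 0, 0, 1], [0, 0, 0, 0, 0, 0, 1]])

```text
t: 16.7
tcp_pos: [0.5916, -0.2163, 0.0752]
tool_rot: [0.455, 0.891, 0.0, 0.0]
force: [0.6, 0.8, -3.1]
finger_gap: 0.094
gripper_force: 34.9
```

```bash
python3 - <<'E'
from h import *
T=R.from_quat(sense()["tool_rot"]).as_matrix();print("theta",171.9-np.degrees(np.arctan2(T[1,0],T[0,0]))%360)
app("c",3)
E
```

```text
theta 46.00527681381625
16.7 [ 0.5916 -0.2163  0.0752]
[[0.0, 0.0, -0.0249, 0.0005, -0.0001, 0.0, 0.4], [0.0, 0.0, -0.0249, 0.0, 0.0, 0.0, 0.4], [0.0036, -0.0327, 0.0, 0.0, 0.0, -0.1876, 0.4], [0.0096, -0.0314, 0.0, 0.0, 0.0, -0.1876, 0.4], [0.0153, -0.0291, 0.0, 0.0, 0.0, -0.1876, 0.4], [0.0205, -0.0257, 0.0, 0.0, 0.0, -0.1876, 0.4], [0.0, 0.0, 0.0253, 0.0, 0.0, 0.0, 0.4], [0.0, 0.0, 0.0253, 0.0, 0.0, 0.0, 0.4]]
```

Call:
apply_moves(plan=[[0, 0, 0, 0, 0, 0, 0.4], [0, 0, 0, 0, 0, 0, 0.4], [0, 0, -0.025, 0, 0, 0, 0.4], [0, 0, -0.025, 0, 0, 0, 0.4], [0.0036, -0.0327, 0, 0, 0, -0.1875, 0.4], [0.0096, -0.0314, 0, 0, 0, -0.1875, 0.4], [0.0153, -0.0291, 0, 0, 0, -0.1875, 0.4], [0.0205, -0.0257, 0, 0, 0, -0.1875, 0.4]])

```text
t: 17.7
tcp_pos: [0.4764, -0.282, 0.1256]
tool_rot: [0.094, 0.996, -0.0, 0.0]
force: [0.4, 0.3, 0.2]
finger_gap: 0.301
gripper_force: 0.0
```

Call:
apply_moves(plan=[[0, 0, 0.015, 0, 0, 0, 0.4], [0, 0, 0, 0, 0, 0, 0.4], [0, 0, 0, 0, 0, 0, 0.4]])

```text
t: 18.08
tcp_pos: [0.4779, -0.2809, 0.1099]
tool_rot: [0.098, 0.995, 0.0, 0.0]
force: [0.1, -0.8, 1.2]
finger_gap: 0.301
gripper_force: 0.0
```

```bash
python3 - <<'E'
from h import *
print(wing("c"),sense()["tcp_pos"]);plan([(*wing("c"),.0745,168.9,2,.4)])
E
```

```text
[ 0.47738272 -0.28137408] [ 0.47789327 -0.28093057  0.10994749]
[[0.0002, -0.0003, 0.0177, 0.0001, 0.0002, -0.001, 0.4], [0.0002, -0.0003, 0.0177, 0.0, 0.0, -0.001, 0.4]]
```

Call:
apply_moves(plan=[[0, 0, 0.018, 0, 0, 0, 0.4], [0, 0, 0.0175, 0, 0, 0, 0.4], [0, 0, 0, 0, 0, 0, 0.4], [0, 0, 0, 0, 0, 0, 1], [0, 0, 0, 0, 0, 0, 1], [0, 0, 0, 0, 0, 0, 1]])

```text
t: 18.82
tcp_pos: [0.4778, -0.2813, 0.0751]
tool_rot: [0.098, 0.995, -0.0, 0.001]
force: [2.7, 1.0, 0.0]
finger_gap: 0.092
gripper_force: 34.7
```

Call:
apply_moves(plan=[[0, 0, 0, 0, 0, 0.15, 1], [0, 0, 0, 0, 0, 0.15, 1], [0, 0, 0, 0, 0, 0.15, 1], [0, 0, 0, 0, 0, 0.15, 1], [0, 0, 0, 0, 0, 0.15, 1], [0, 0, 0, 0, 0, 0, 1], [0, 0, 0, 0, 0, 0, 1]])

```text
t: 19.7
tcp_pos: [0.4776, -0.2814, 0.0751]
tool_rot: [0.455, 0.891, 0.0, 0.001]
force: [2.7, 1.8, 1.9]
finger_gap: 0.097
gripper_force: 35.1
```

```bash
python3 - <<'E'
from h import *
T=R.from_quat(sense()["tool_rot"]).as_matrix();print("theta",171.9-np.degrees(np.arctan2(T[1,0],T[0,0]))%360)
app("b",5)
E
```

```text
theta 45.99258893908588
19.7 [ 0.4776 -0.2814  0.0751]
[[0.0, 0.0, -0.0249, 0.0008, 0.0011, 0.0, 0.4], [0.0, 0.0, -0.0249, 0.0, 0.0, 0.0, 0.4], [-0.018, 0.0187, 0.0, 0.0, 0.0, -0.1789, 0.4], [-0.0211, 0.0152, 0.0, 0.0, 0.0, -0.1789, 0.4], [-0.0234, 0.0112, 0.0, 0.0, 0.0, -0.1789, 0.4], [-0.025, 0.0068, 0.0, 0.0, 0.0, -0.1789, 0.4], [0.0, 0.0, 0.0252, 0.0, 0.0, 0.0, 0.4], [0.0, 0.0, 0.0253, 0.0, 0.0, 0.0, 0.4]]
```

Call:
apply_moves(plan=[[0, 0, 0, 0, 0, 0, 0.4], [0, 0, 0, 0, 0, 0, 0.4], [0, 0, -0.025, 0, 0, 0, 0.4], [0, 0, -0.025, 0, 0, 0, 0.4], [-0.018, 0.0187, 0, 0, 0, -0.179, 0.4], [-0.021, 0.0152, 0, 0, 0, -0.179, 0.4], [-0.0235, 0.0112, 0, 0, 0, -0.179, 0.4], [-0.025, 0.0068, 0, 0, 0, -0.179, 0.4]])

```text
t: 20.7
tcp_pos: [0.5801, -0.2961, 0.1243]
tool_rot: [0.112, 0.994, 0.0, -0.001]
force: [0.3, -0.8, 0.1]
finger_gap: 0.303
gripper_force: 0.0
```

Call:
apply_moves(plan=[[0, 0, 0.015, 0, 0, 0, 0.4], [0, 0, 0, 0, 0, 0, 0.4], [0, 0, 0.0175, 0, 0, 0, 0.4], [0, 0, 0.0175, 0, 0, 0, 0.4], [0, 0, 0, 0, 0, 0, 0.4], [0, 0, 0, 0, 0, 0, 1], [0, 0, 0, 0, 0, 0, 1], [0, 0, 0, 0, 0, 0, 1]])

```text
t: 21.7
tcp_pos: [0.5798, -0.296, 0.0746]
tool_rot: [0.115, 0.993, -0.0, -0.0]
force: [-0.7, -0.6, -1.9]
finger_gap: 0.094
gripper_force: 35.0
```

Call:
apply_moves(plan=[[0, 0, 0, 0, 0, 0.143, 1], [0, 0, 0, 0, 0, 0.143, 1], [0, 0, 0, 0, 0, 0.143, 1], [0, 0, 0, 0, 0, 0.143, 1], [0, 0, 0, 0, 0, 0.143, 1], [0, 0, 0, 0, 0, 0, 1], [0, 0, 0, 0, 0, 0, 1]])

```text
t: 22.58
tcp_pos: [0.5798, -0.2958, 0.0746]
tool_rot: [0.454, 0.891, 0.0, -0.0]
force: [-0.3, -0.3, -2.7]
finger_gap: 0.098
gripper_force: 34.9
```

```bash
python3 - <<'E'
from h import *
T=R.from_quat(sense()["tool_rot"]).as_matrix();print("theta",171.9-np.degrees(np.arctan2(T[1,0],T[0,0]))%360,wing("b"))
app("d",10)
E
```

```text
theta 45.937292701569916 [ 0.58034518 -0.29602781]
22.57 [ 0.5798 -0.2958  0.0746]
[[0.0, 0.0, -0.0252, 0.0003, -0.0004, 0.0, 0.4], [0.0, 0.0, -0.0252, 0.0, 0.0, 0.0, 0.4], [0.0323, -0.0047, 0.0, 0.0, 0.0, -0.1568, 0.4], [0.0327, 0.0004, 0.0, 0.0, 0.0, -0.1568, 0.4], [0.0322, 0.0055, 0.0, 0.0, 0.0, -0.1568, 0.4], [0.0309, 0.0105, 0.0, 0.0, 0.0, -0.1568, 0.4], [0.0, 0.0, 0.0252, 0.0, 0.0, 0.0, 0.4], [0.0, 0.0, 0.0253, 0.0, 0.0, 0.0, 0.4]]
```

Call:
apply_moves(plan=[[0, 0, 0, 0, 0, 0, 0.4], [0, 0, 0, 0, 0, 0, 0.4], [0, 0, -0.025, 0, 0, 0, 0.4], [0, 0, -0.025, 0, 0, 0, 0.4], [0.0323, -0.0047, 0, 0, 0, -0.157, 0.4], [0.0327, 0.0004, 0, 0, 0, -0.157, 0.4], [0.0322, 0.0055, 0, 0, 0, -0.157, 0.4], [0.0309, 0.0105, 0, 0, 0, -0.157, 0.4]])

```text
t: 23.58
tcp_pos: [0.4885, -0.2018, 0.1252]
tool_rot: [0.155, 0.988, -0.0, 0.001]
force: [-0.3, -0.3, -0.8]
finger_gap: 0.3
gripper_force: 0.0
```

Call:
apply_moves(plan=[[0, 0, 0.015, 0, 0, 0, 0.4], [0, 0, 0, 0, 0, 0, 0.4], [0, 0, 0.0175, 0, 0, 0, 0.4], [0, 0, 0.0175, 0, 0, 0, 0.4], [0, 0, 0, 0, 0, 0, 0.4], [0, 0, 0, 0, 0, 0, 1], [0, 0, 0, 0, 0, 0, 1], [0, 0, 0, 0, 0, 0, 1]])

```text
t: 24.58
tcp_pos: [0.4895, -0.2027, 0.075]
tool_rot: [0.158, 0.987, -0.0, 0.001]
force: [0.7, -1.1, -1.6]
finger_gap: 0.096
gripper_force: 34.2
```

Call:
apply_moves(plan=[[0, 0, 0, 0, 0, 0.126, 1], [0, 0, 0, 0, 0, 0.126, 1], [0, 0, 0, 0, 0, 0.126, 1], [0, 0, 0, 0, 0, 0.126, 1], [0, 0, 0, 0, 0, 0.126, 1], [0, 0, 0, 0, 0, 0, 1], [0, 0, 0, 0, 0, 0, 1]])

```text
t: 25.45
tcp_pos: [0.4892, -0.2025, 0.075]
tool_rot: [0.455, 0.89, -0.0, 0.001]
force: [0.3, -0.8, 0.5]
finger_gap: 0.092
gripper_force: 34.6
```

```bash
python3 - <<'E'
from h import *
T=R.from_quat(sense()["tool_rot"]).as_matrix();print("theta",171.9-np.degrees(np.arctan2(T[1,0],T[0,0]))%360,wing("d"))
app("a",46)
E
```

```text
theta 46.05570161267488 [ 0.48865482 -0.20217219]
25.45 [ 0.4892 -0.2025  0.075 ]
[[0.0, 0.0, -0.025, 0.0005, 0.001, 0.0, 0.4], [0.0, 0.0, -0.025, 0.0, 0.0, 0.0, 0.4], [-0.0179, 0.0186, 0.0, 0.0, 0.0, -0.0002, 0.4], [-0.0179, 0.0186, 0.0, 0.0, 0.0, -0.0002, 0.4], [-0.0179, 0.0186, 0.0, 0.0, 0.0, -0.0002, 0.4], [-0.0179, 0.0186, 0.0, 0.0, 0.0, -0.0002, 0.4], [0.0, 0.0, 0.0252, 0.0, 0.0, 0.0, 0.4], [0.0, 0.0, 0.0253, 0.0, 0.0, 0.0, 0.4]]
```

Call:
apply_moves(plan=[[0, 0, 0, 0, 0, 0, 0.4], [0, 0, 0, 0, 0, 0, 0.4], [0, 0, -0.025, 0, 0, 0, 0.4], [0, 0, -0.025, 0, 0, 0, 0.4], [-0.018, 0.0186, 0, 0, 0, 0, 0.4], [-0.018, 0.0186, 0, 0, 0, 0, 0.4], [-0.018, 0.0186, 0, 0, 0, 0, 0.4], [-0.018, 0.0186, 0, 0, 0, 0, 0.4]])

```text
t: 26.45
tcp_pos: [0.5917, -0.217, 0.1244]
tool_rot: [0.456, 0.89, 0.0, -0.001]
force: [-0.5, -0.1, -0.9]
finger_gap: 0.302
gripper_force: 0.0
```

Call:
apply_moves(plan=[[0, 0, 0.015, 0, 0, 0, 0.4], [0, 0, 0, 0, 0, 0, 0.4], [0, 0, 0.0175, 0, 0, 0, 0.4], [0, 0, 0.0175, 0, 0, 0, 0.4], [0, 0, 0, 0, 0, 0, 0.4], [0, 0, 0, 0, 0, 0, 1], [0, 0, 0, 0, 0, 0, 1], [0, 0, 0, 0, 0, 0, 1]])

```text
t: 27.45
tcp_pos: [0.5913, -0.2171, 0.0747]
tool_rot: [0.456, 0.89, 0.0, -0.0]
force: [0.2, -0.4, -3.1]
finger_gap: 0.098
gripper_force: 34.9
```

Call:
apply_moves(plan=[[0, 0, 0, 0, 0, 0.165, 1], [0, 0, 0, 0, 0, 0.165, 1], [0, 0, 0, 0, 0, 0.165, 1], [0, 0, 0, 0, 0, 0.165, 1], [0, 0, 0, 0, 0, 0.12, 1], [0, 0, 0, 0, 0, 0.05, 1], [0, 0, 0, 0, 0, 0, 1], [0, 0, 0, 0, 0, 0, 1]])

```text
t: 28.45
tcp_pos: [0.5916, -0.2175, 0.0747]
tool_rot: [0.776, 0.631, 0.0, 0.0]
force: [0.1, -1.0, -2.7]
finger_gap: 0.094
gripper_force: 35.0
```

```bash
python3 - <<'E'
from h import *
s=sense();T=R.from_quat(s["tool_rot"]).as_matrix();print("theta",171.9-np.degrees(np.arctan2(T[1,0],T[0,0]))%360,wing("a"),s["ft_torque"])
app("c",46)
E
```

```text
theta 93.64262568363634 [ 0.59161728 -0.21682592] [-0.14602174 -0.08447743  0.18852838]
28.45 [ 0.5916 -0.2175  0.0747]
[[0.0, 0.0, -0.0251, 0.0007, 0.0004, 0.0, 0.4], [0.0, 0.0, -0.0251, 0.0, 0.0, 0.0, 0.4], [-0.0214, -0.0247, 0.0, 0.0, 0.0, -0.2079, 0.4], [-0.0159, -0.0286, 0.0, 0.0, 0.0, -0.2079, 0.4], [-0.0096, -0.0313, 0.0, 0.0, 0.0, -0.2079, 0.4], [-0.003, -0.0326, 0.0, 0.0, 0.0, -0.2079, 0.4], [0.0, 0.0, 0.0252, 0.0, 0.0, 0.0, 0.4], [0.0, 0.0, 0.0253, 0.0, 0.0, 0.0, 0.4]]
```

```bash
sed -i 's/y,4,.4)/y,5,.4)/' h.py; python3 - <<'E'
from h import *
app("c",46)
E
```

```text
28.45 [ 0.5916 -0.2175  0.0747]
[[0.0, 0.0, -0.0251, 0.0007, 0.0004, 0.0, 0.4], [0.0, 0.0, -0.0251, 0.0, 0.0, 0.0, 0.4], [-0.0172, -0.0198, 0.0, 0.0, 0.0, -0.1663, 0.4], [-0.0137, -0.0223, 0.0, 0.0, 0.0, -0.1663, 0.4], [-0.0098, -0.0243, 0.0, 0.0, 0.0, -0.1663, 0.4], [-0.0056, -0.0256, 0.0, 0.0, 0.0, -0.1663, 0.4], [-0.0013, -0.0261, 0.0, 0.0, 0.0, -0.1663, 0.4], [0.0, 0.0, 0.0252, 0.0, 0.0, 0.0, 0.4]]
[[0.0, 0.0, 0.0253, 0.0, 0.0, 0.0, 0.4]]
```

Call:
apply_moves(plan=[[0, 0, 0, 0, 0, 0, 0.4], [0, 0, 0, 0, 0, 0, 0.4], [0, 0, -0.05, 0, 0, 0, 0.4], [-0.0172, -0.0198, 0, 0, 0, -0.1663, 0.4], [-0.0137, -0.0223, 0, 0, 0, -0.1663, 0.4], [-0.0098, -0.0243, 0, 0, 0, -0.1663, 0.4], [-0.0056, -0.0256, 0, 0, 0, -0.1663, 0.4], [-0.0013, -0.0261, 0, 0, 0, -0.1663, 0.4]])

```text
t: 29.45
tcp_pos: [0.4764, -0.2814, 0.1249]
tool_rot: [0.453, 0.892, 0.0, 0.0]
force: [-0.9, -0.7, 0.1]
finger_gap: 0.304
gripper_force: 0.0
```

Call:
apply_moves(plan=[[0, 0, 0.015, 0, 0, 0, 0.4], [0, 0, 0, 0, 0, 0, 0.4], [0, 0, 0.0175, 0, 0, 0, 0.4], [0, 0, 0.0175, 0, 0, 0, 0.4], [0, 0, 0, 0, 0, 0, 0.4], [0, 0, 0, 0, 0, 0, 1], [0, 0, 0, 0, 0, 0, 1], [0, 0, 0, 0, 0, 0, 1]])

```text
t: 30.45
tcp_pos: [0.4774, -0.281, 0.0749]
tool_rot: [0.455, 0.89, 0.0, 0.0]
force: [1.1, 0.2, -2.3]
finger_gap: 0.094
gripper_force: 34.9
```

Call:
apply_moves(plan=[[0, 0, 0, 0, 0, 0.165, 1], [0, 0, 0, 0, 0, 0.165, 1], [0, 0, 0, 0, 0, 0.165, 1], [0, 0, 0, 0, 0, 0.165, 1], [0, 0, 0, 0, 0, 0.12, 1], [0, 0, 0, 0, 0, 0.05, 1], [0, 0, 0, 0, 0, 0, 1], [0, 0, 0, 0, 0, 0, 1]])

```text
t: 31.45
tcp_pos: [0.4762, -0.2814, 0.0749]
tool_rot: [0.775, 0.632, -0.001, -0.0]
force: [-5.1, -2.5, 2.4]
finger_gap: 0.094
gripper_force: 35.6
```

```bash
python3 - <<'E'
from h import *
s=sense();T=R.from_quat(s["tool_rot"]).as_matrix();print("theta",171.9-np.degrees(np.arctan2(T[1,0],T[0,0]))%360,wing("c"),s["ft_torque"])
app("b",46)
E
```

```text
theta 93.51140685148108 [ 0.47738272 -0.28137408] [-0.42848435  0.74831646  0.30294066]
31.45 [ 0.4762 -0.2814  0.0749]
[[0.0, 0.0, -0.0251, -0.0015, 0.0007, 0.0, 0.4], [0.0, 0.0, -0.0251, 0.0, 0.0, 0.0, 0.4], [0.0013, 0.021, 0.0, 0.0, 0.0, -0.1658, 0.4], [-0.0022, 0.0209, 0.0, 0.0, 0.0, -0.1658, 0.4], [-0.0056, 0.0203, 0.0, 0.0, 0.0, -0.1658, 0.4], [-0.0089, 0.0191, 0.0, 0.0, 0.0, -0.1658, 0.4], [-0.0119, 0.0174, 0.0, 0.0, 0.0, -0.1658, 0.4], [0.0, 0.0, 0.0252, 0.0, 0.0, 0.0, 0.4]]
[[0.0, 0.0, 0.0253, 0.0, 0.0, 0.0, 0.4]]
```

Call:
apply_moves(plan=[[0, 0, 0, 0, 0, 0, 0.4], [0, 0, 0, 0, 0, 0, 0.4], [0, 0, -0.05, 0, 0, 0, 0.4], [0.0013, 0.0208, 0, 0, 0, -0.1658, 0.4], [-0.0022, 0.0207, 0, 0, 0, -0.1658, 0.4], [-0.0056, 0.0201, 0, 0, 0, -0.1658, 0.4], [-0.0088, 0.019, 0, 0, 0, -0.1658, 0.4], [-0.0118, 0.0173, 0, 0, 0, -0.1658, 0.4]])

```text
t: 32.45
tcp_pos: [0.5814, -0.2955, 0.1245]
tool_rot: [0.453, 0.891, 0.0, 0.0]
force: [-0.3, -0.6, -0.7]
finger_gap: 0.297
gripper_force: 0.0
```

Call:
apply_moves(plan=[[0, 0, 0.015, 0, 0, 0, 0.4], [0, 0, 0, 0, 0, 0, 0.4], [0, 0, 0.0175, 0, 0, 0, 0.4], [0, 0, 0.0175, 0, 0, 0, 0.4], [0, 0, 0, 0, 0, 0, 0.4], [0, 0, 0, 0, 0, 0, 1], [0, 0, 0, 0, 0, 0, 1], [0, 0, 0, 0, 0, 0, 1]])

```text
t: 33.45
tcp_pos: [0.5804, -0.2958, 0.0747]
tool_rot: [0.456, 0.89, 0.0, 0.0]
force: [0.1, -0.0, -2.4]
finger_gap: 0.097
gripper_force: 34.8
```

Call:
apply_moves(plan=[[0, 0, 0, 0, 0, 0.165, 1], [0, 0, 0, 0, 0, 0.165, 1], [0, 0, 0, 0, 0, 0.165, 1], [0, 0, 0, 0, 0, 0.165, 1], [0, 0, 0, 0, 0, 0.12, 1], [0, 0, 0, 0, 0, 0.05, 1], [0, 0, 0, 0, 0, 0, 1], [0, 0, 0, 0, 0, 0, 1]])

```text
t: 34.45
tcp_pos: [0.5799, -0.2961, 0.0746]
tool_rot: [0.775, 0.631, -0.0, -0.0]
force: [-2.0, -2.0, -2.9]
finger_gap: 0.097
gripper_force: 35.0
```

```bash
python3 - <<'E'
from h import *
s=sense();T=R.from_quat(s["tool_rot"]).as_matrix();print("theta",171.9-np.degrees(np.arctan2(T[1,0],T[0,0]))%360,wing("b"),s["ft_torque"])
app("d",46)
E
```

```text
theta 93.58914067510052 [ 0.58034518 -0.29602781] [-0.21973289  0.3295833   0.38986167]
34.45 [ 0.5799 -0.2961  0.0746]
[[0.0, 0.0, -0.0252, -0.0009, 0.0005, 0.0, 0.4], [0.0, 0.0, -0.0252, 0.0, 0.0, 0.0, 0.4], [0.0147, -0.0217, 0.0, 0.0, 0.0, -0.1661, 0.4], [0.0181, -0.0189, 0.0, 0.0, 0.0, -0.1661, 0.4], [0.021, -0.0157, 0.0, 0.0, 0.0, -0.1661, 0.4], [0.0233, -0.012, 0.0, 0.0, 0.0, -0.1661, 0.4], [0.0249, -0.008, 0.0, 0.0, 0.0, -0.1661, 0.4], [0.0, 0.0, 0.0252, 0.0, 0.0, 0.0, 0.4]]
[[0.0, 0.0, 0.0253, 0.0, 0.0, 0.0, 0.4]]
```

Call:
apply_moves(plan=[[0, 0, 0, 0, 0, 0, 0.4], [0, 0, 0, 0, 0, 0, 0.4], [0, 0, -0.05, 0, 0, 0, 0.4], [0.0147, -0.0217, 0, 0, 0, -0.166, 0.4], [0.0181, -0.0189, 0, 0, 0, -0.166, 0.4], [0.021, -0.0157, 0, 0, 0, -0.166, 0.4], [0.0233, -0.012, 0, 0, 0, -0.166, 0.4], [0.0249, -0.008, 0, 0, 0, -0.166, 0.4]])

```text
t: 35.45
tcp_pos: [0.4894, -0.2012, 0.1251]
tool_rot: [0.454, 0.891, 0.0, 0.001]
force: [-0.6, -0.5, 0.6]
finger_gap: 0.299
gripper_force: 0.0
```

Call:
apply_moves(plan=[[0, 0, 0.015, 0, 0, 0, 0.4], [0, 0, 0, 0, 0, 0, 0.4], [0, 0, 0.0175, 0, 0, 0, 0.4], [0, 0, 0.0175, 0, 0, 0, 0.4], [0, 0, 0, 0, 0, 0, 0.4], [0, 0, 0, 0, 0, 0, 1], [0, 0, 0, 0, 0, 0, 1], [0, 0, 0, 0, 0, 0, 1]])

```text
t: 36.45
tcp_pos: [0.4898, -0.2021, 0.0749]
tool_rot: [0.456, 0.89, -0.0, 0.001]
force: [0.9, -0.9, -3.0]
finger_gap: 0.096
gripper_force: 34.2
```

Call:
apply_moves(plan=[[0, 0, 0, 0, 0, 0.165, 1], [0, 0, 0, 0, 0, 0.165, 1], [0, 0, 0, 0, 0, 0.165, 1], [0, 0, 0, 0, 0, 0.165, 1], [0, 0, 0, 0, 0, 0.12, 1], [0, 0, 0, 0, 0, 0.05, 1], [0, 0, 0, 0, 0, 0, 1], [0, 0, 0, 0, 0, 0, 1]])

```text
t: 37.45
tcp_pos: [0.4887, -0.202, 0.0749]
tool_rot: [0.775, 0.631, -0.001, -0.0]
force: [-3.8, -3.4, 1.7]
finger_gap: 0.09
gripper_force: 34.9
```

```bash
python3 - <<'E'
from h import *
s=sense();T=R.from_quat(s["tool_rot"]).as_matrix();print("theta",171.9-np.degrees(np.arctan2(T[1,0],T[0,0]))%360,wing("d"),s["ft_torque"])
E
```

```text
theta 93.5900775041518 [ 0.48865482 -0.20217219] [-0.56236492  0.6330893   0.22095516]
```

Call:
apply_moves(plan=[[0, 0, 0, 0, 0, 0, 0.4], [0, 0, 0, 0, 0, 0, 0.4], [0, 0, -0.05, 0, 0, 0, 0.2], [0, 0.03, -0.05, 0, 0, -0.18, -0.5], [0.01, 0.03, -0.04, 0, 0, -0.18, -1], [0, 0.02, 0, 0, 0, -0.18, -1], [0, 0, 0, 0, 0, 0, -1], [0, 0, 0, 0, 0, 0, -1]])

```text
t: 38.45
tcp_pos: [0.5673, -0.1949, 0.2135]
tool_rot: [0.581, 0.814, -0.0, -0.002]
force: [-1.0, 0.0, -0.6]
finger_gap: 1.002
gripper_force: 0.0
```

```bash
python3 - <<'E'
from h import *
np.set_printoptions(precision=3,suppress=True)
s=sense();P=(s["tcp_pos"],s["tool_rot"]);im=snapshot("wrist")[:,:,::-1];cv2.imwrite("pics/w8.png",im);print(s["t"],P[0])
hsv=cv2.cvtColor(im,cv2.COLOR_BGR2HSV);Q=R.from_euler("z",-Y,degrees=True).as_matrix()
m=cv2.inRange(hsv,(15,150,60),(32,255,255))
for n in "abcd":
    c=np.r_[wing(n),.092];u=proj([c],P)[0]
    ys,xs=np.nonzero(m);k=np.hypot(xs-u[0],ys-u[1])<28;pts=np.c_[xs[k],ys[k]]
    if k.sum()<20:print(n,u,k.sum());continue
    w=(ray2z("wrist",pts,.092,P)-c)@Q.T
    q=(w[:,:2]);v,e=np.linalg.eigh(np.cov(q.T));print(n,u,k.sum(),"gold centroid cover frame mm",1000*q.mean(0),"axis",np.degrees(np.arctan2(e[1,1],e[0,1])))
E
```

```text
38.45 [ 0.567 -0.195  0.214]
a [337.917 269.998] 418 gold centroid cover frame mm [-3.678  9.742] axis 57.34857640804126
b [292.835 347.578] 1125 gold centroid cover frame mm [ 0.18  -7.914] axis 113.97259799485421
c [180.586 295.136] 874 gold centroid cover frame mm [-4.856 -5.441] axis 76.72781991251932
d [214.881 210.116] 397 gold centroid cover frame mm [ 1.728 11.715] axis 101.25390020998114
```

```bash
python3 - <<'E'
from h import *
np.set_printoptions(precision=1,suppress=True)
s=sense();P=(s["tcp_pos"],s["tool_rot"]);im=cv2.imread("pics/w8.png")
hsv=cv2.cvtColor(im,cv2.COLOR_BGR2HSV);Q=R.from_euler("z",-Y,degrees=True).as_matrix()
# sample colour along the bar direction for theta=91.7 and across it
for n in "abcd":
    c=np.r_[wing(n),.092]
    for nm,d in(("along y",(0,1)),("along x",(1,0))):
        L=np.array([-20,-14,-9,0,9,14,20])/1000
        X=c+np.c_[np.outer(L,d),0*L]@Q
        px=proj(X,P).round().astype(int);print(n,nm,[tuple(int(t) for t in hsv[v,u]) for u,v in px])
E
```

```text
a along y [(25, 19, 227), (18, 42, 171), (31, 25, 227), (18, 53, 155), (20, 228, 210), (20, 225, 207), (17, 54, 179)]
a along x [(11, 45, 142), (12, 46, 140), (18, 183, 106), (18, 53, 155), (24, 18, 227), (25, 21, 222), (70, 147, 120)]
b along y [(17, 166, 204), (16, 132, 191), (26, 34, 226), (20, 44, 191), (20, 227, 203), (20, 227, 211), (19, 224, 142)]
b along x [(39, 35, 103), (58, 59, 52), (17, 70, 73), (20, 44, 191), (49, 41, 99), (69, 144, 53), (69, 150, 124)]
c along y [(17, 165, 207), (16, 166, 140), (18, 54, 123), (17, 51, 129), (19, 216, 105), (19, 218, 125), (19, 215, 96)]
c along x [(25, 105, 63), (30, 94, 57), (36, 95, 51), (17, 51, 129), (69, 137, 39), (60, 55, 42), (15, 20, 26)]
d along y [(11, 44, 140), (12, 45, 142), (19, 43, 218), (19, 41, 225), (20, 228, 188), (21, 230, 222), (20, 226, 156)]
d along x [(68, 131, 68), (28, 16, 227), (30, 16, 227), (19, 41, 225), (35, 13, 229), (35, 12, 229), (35, 13, 228)]
```

In all four, gold lies along +y and white along -y, so every wing is square across the cover.

```bash
python3 -c "
from station import *
print(sign_off())"
```

```text
the job is handed in; nothing more can be done
None
```

The job is handed in at about 38 s of 72: the smaller cover is home on the gearcase with its tongue in the fork, and screws a and c, then b and d, were turned to about 46°, then to the stop in the same order.

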